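# Seat a dropper bottle in the well of a balance pan by feel

## Task

Pick up the dropper bottle and stand it on the balance for weighing, centred in the round well in the middle of the square pan: lower it gently and upright all the way to the floor of the well before you let go. The pan has been left somewhat off the balance's middle, so the well has to be found by feel with light contact. Do not bump or press hard on the balance, and leave the petri dish and the marker where they are.

Things in the scene. Friction and masses are not known exactly. Their poses are not given: they have to be found in the camera images.
- bottle_mid (a point): Centre, half-way up, of a loose amber dropper bottle with black teat, upright on the table, 102 mm tall, 70 to 100 g. From the foot up to about 55 mm it is a round cylinder 33 mm across; then a shoulder, a collar 24 mm across from 65 to 77 mm, and a 12 mm teat. Grip it from above round the upper body or the collar, in any direction, the palm clear of the teat. z points up the bottle.
- balance: Low white balance fixed to the table, 44 mm high; origin on the table under its middle, x along its 150 mm side, y along its 130 mm side, turned up to 0.4 rad. A cross-slide on it, locked where the last user left it, carries the steel pan. The pan's middle is off the origin by up to 12 mm along x and up to 12 mm along y, either way; this is not reported: find it by feel or sight.
- dish: Covered whitish petri dish, 90 mm in diameter, 14 mm high, loose on the table left of the balance; origin at the centre of its underside. A bystander.
- marker: Blue and white marker pen, 135 mm long along its y, 17 mm thick, lying loose on the table left of the balance; origin at its middle on the underside. A bystander.
- pan_level (a point): Fixed point on the balance's middle axis at the height of the pan's flat top, 84 mm over the table (it does not follow the pan). The pan is square, 84 x 84 mm, parallel to the balance; gentle forces cannot shift it sideways. It is sprung: it sinks 1 mm for every 3 N (7 mm at most). More than 15 N on it, by bottle or gripper, is rough.
- well_level (a point): Fixed point on the same axis at the height of the well's floor, 78 mm over the table with the pan unloaded. The well is a round recess in the middle of the pan, 39 mm in diameter, 6 mm deep, flat-floored, with a 1 mm chamfer at its mouth; the bottle's foot enters it with 3 mm to spare all round.
Not all that is in view belongs to the job. Of the things that look like the part that bears bottle_mid, take the one that is farthest to the robot's left at the start.

How it is judged:
By the outcome, as a careful person would: the job done as asked, in the order asked, and still so for the second after the job is handed in, with the robot touching nothing.
It also fails if it takes over 67 s, if anything falls off the work surface, if the arm or the gripper's body presses on something with over 40 N, if the wrist force passes 120 N, or if a joint passes its speed limit or range.

## Robot

A 6-joint arm with a two-finger parallel gripper is mounted at the origin on a cart in front of the work surface, level with it; the furniture and walls round the work are solid. World frame = base frame: x ahead of the robot, y to its left, z up, the work surface at z = 0. Lengths are in m, angles in rad, forces in N, time in s.
With the tool pointing down it reaches from about 0.4 to 0.825 m from the base axis. Payload 7 kg.
Tool frame: the origin (TCP) lies midway between the tips of the shut fingers; the grasp point (between the pads) lies 19 mm behind it; z points along the fingers, y is the line along which they close (so a half turn about z gives the same grasp; the last joint's range is limited). The gripper opens to 88 mm and grips with 3 to 60 N. Pads are 19 mm wide; open, the fingers measure 130 mm over their backs; the gripper's body (78 mm by 193 mm) begins 47 mm behind the grasp point.
Start: joints at [-1.033, 0.359, 0.012, 0, -1.224, -0.288], TCP at [0.167, -0.654, 0.227] pointing down, gripper open.
Joint ranges: [-3.07, 3.07], [-1.43, 2.12], [-1.02, 1.25], [-3.03, 1.67], [-3.05, -0], [-3.03, 3.03]. Speed limits (rad/s): [2.39, 2.39, 3.01, 3.14, 3.14, 3.14].

## Interface

Orientations are given as [roll, pitch, yaw] about the fixed x, y, z axes, in that order (R = Rz(yaw) Ry(pitch) Rx(roll)).
In Python, from station import arm gives the robot as it stands.
- The arm moves only by the tool servo_tool, never from a script. Its argument "deltas" is a list of rows, each a list of 7 numbers: the closure, from -1 (fully open) to 1 (shut), then the shift along the tool's x, y, z in mm, then the turn, a rotation vector about the tool's x, y, z in degrees. In form: [[gripper, x, y, z, ax, ay, az], ...]. A call has 1 to 20 rows; each row shifts and turns the commanded pose from where the row before left it, along the tool's axes as they then stand; what a row does not reach is not made up. A row lasts 1/12 s, in which the tool goes at most 41.7 mm and 7.16 degrees, less where a joint would pass 70% of its speed; a pose out of reach is approached as far as the arm can. A call is refused whole if a number of a shift passes 41.7 or a number of a turn 7.16, either way. A call with a gripper value outside its range is refused whole. The fingers move at their own pace and stop on an object; "squeeze" is the grip in N (left out, the last holds). Time passes only in rows, so rows that do not move let the fingers close. It gives the time, the measured TCP pose, the force, the opening and the grip force at its end, in the units of the state.
- arm.get_state(): the state, without advancing time (a new reading comes with each control period).
- arm.grab_frame(name): name is "scene" or "top"; returns a dict with "color" (400x640x3 uint8, red, green, blue), "K" (3x3 intrinsics, pixels), "distortion" ([k1, k2, p1, p2, k3] as OpenCV has them; the pictures are not rectified), "position" and "orientation" of the camera in the world. Camera axes: x right, y down, z forward; pixel columns grow to the right and rows downward; lengths in m; the calibration is good to about 2 mm. A picture is of the moment at which its call begins. There is no depth.
- arm.job_done(): hands the job in; it is judged then, once.
Trained networks look in a picture, given as the dict that the camera call returned (one of the last four; its "shot" number tells which), for a name from the list of things; names that differ only in an ending like _2 or _b are one class to them, and where a whole thing is asked for, a point or a joint stands for the part that bears it (a point fixed in the world has none). Each returns a list of dicts, best first, with "conf" (0 to 1); they miss things now and then, are a little off and sometimes report something else, mostly with a low value. They report only what shows in the picture. A call takes as long as a camera call. They do not tell look-alikes from the thing itself.
- arm.recognise(query, picture): "at" ([x, y, z] in m, in the coordinates of the camera as it stood for that picture, good to about 4 mm: the middle of the surface that is visible of it).
The state is a dict: "t": time; "q": joint angles; "qd": joint speeds; "joint_efforts": joint torques, N m; "eef_pos": TCP position; "ee_rot": TCP orientation; "force": force on the tool from outside, world axes, zero at the start; "moment": the same for the moment, N m; "width": finger opening in m; "gripper_force": force on a finger pad.
Only numpy, scipy, OpenCV 4.12 (cv2) and the standard library are available. Lean on these libraries where they do the work, as an engineer would, in place of code of your own. Each camera call takes 0.05 s, during which the arm holds its last target. There are 200 camera calls.

## Working session

There is one attempt and no reset: what is moved stays moved. The work goes in short steps, Python scripts to look and compute and a tool call to move; the robot and the scene stay as the last step left them, time stands still between calls to the robot, and variables do not carry over. Pictures are saved under pics/ and viewed, at most 10 in all, crops included, and the job is handed in when it is done.

Besides the shell and the picture viewer there is one more tool, called after ">>>" as name(argument=value, ...) on one line, values as JSON. servo_tool: Moves the arm, as the interface text tells. Its arguments: {"type":"object","properties":{"deltas":{"type":"array","items":{"type":"array","items":{"type":"number"}}},"squeeze":{"type":"number"}},"required":["deltas"]}

```bash
mkdir -p pics
cat > h.py <<'E'
import numpy as np, cv2
from scipy.spatial.transform import Rotation as R
from station import arm
def camR(f):
    o=np.array(f["orientation"],float)
    return o if o.shape==(3,3) else R.from_euler('xyz',o).as_matrix()
def world(f,at): return camR(f)@np.array(at)+np.array(f["position"])
def pix2z(f,uv,z):
    p=cv2.undistortPoints(np.array([[uv]],float),np.array(f["K"]),np.array(f["distortion"]))[0,0]
    d=camR(f)@np.array([p[0],p[1],1]);c=np.array(f["position"])
    return c+d*(z-c[2])/d[2]
def proj(f,P):
    Rm=camR(f);t=-Rm.T@np.array(f["position"])
    return cv2.projectPoints(np.array(P,float).reshape(-1,1,3),cv2.Rodrigues(Rm.T)[0],t,np.array(f["K"]),np.array(f["distortion"]))[0][:,0]
def save(f,n): cv2.imwrite("pics/"+n+".png",cv2.cvtColor(f["color"],cv2.COLOR_RGB2BGR))
E
python3 - <<'E'
from h import *
s=arm.get_state();print(s)
np.set_printoptions(precision=4,suppress=True)
for c in("scene","top"):
    f=arm.grab_frame(c);save(f,c+"0");print(c,f["position"],f["orientation"],f["K"])
    for q in("bottle_mid","balance","dish","marker"):
        for d in arm.recognise(q,f)[:4]: print(q,round(d["conf"],2),world(f,d["at"]))
E
```

```text
{'t': 0.0, 'q': array([-1.03289646e+00,  3.59443994e-01,  1.10669404e-02, -3.43462099e-04,
       -1.22413239e+00, -2.88123993e-01]), 'qd': array([-4.54324894e-04, -1.06818060e-03, -1.25462075e-04, -9.48545715e-04,
        7.54388034e-05, -1.11345109e-03]), 'joint_efforts': array([ 1.78894206e-03, -5.82718492e+01,  2.93050539e+01,  6.99776441e+00,
        6.57933037e-03, -1.67744938e-04]), 'eef_pos': array([ 0.16671348, -0.65357648,  0.2255905 ]), 'ee_rot': array([ 3.13985841e+00, -1.77271034e-04, -2.89193360e+00]), 'force': array([-0.73743616,  0.39185028, -0.38187188]), 'moment': array([-0.01436344, -0.01275187,  0.02225983]), 'gripper_force': 0.0, 'width': 0.08756994629628481}
scene [0.1295 0.6072 0.7438] [-2.3003  0.0025 -2.5965] [[393.2304   0.     316.4429]
 [  0.     393.2304 198.4336]
 [  0.       0.       1.    ]]
bottle_mid 0.71 [ 0.475  -0.3024  0.0482]
bottle_mid 0.7 [ 0.4937 -0.2176  0.0507]
balance 0.93 [0.4748 0.0757 0.0436]
dish 0.93 [0.45   0.2483 0.0161]
marker 0.57 [0.582  0.2395 0.0148]
top [ 0.4068 -0.0363  1.2667] [-3.0439 -0.009  -1.5567] [[504.4893   0.     319.007 ]
 [  0.     504.4893 195.6843]
 [  0.       0.       1.    ]]
bottle_mid 0.53 [ 0.492  -0.2232  0.0625]
bottle_mid 0.46 [ 0.4694 -0.3094  0.0589]
balance 0.74 [0.4975 0.0367 0.0447]
dish 0.98 [0.449  0.2444 0.0146]
marker 0.63 [0.5805 0.2431 0.0119]
```

View pics/scene0.png

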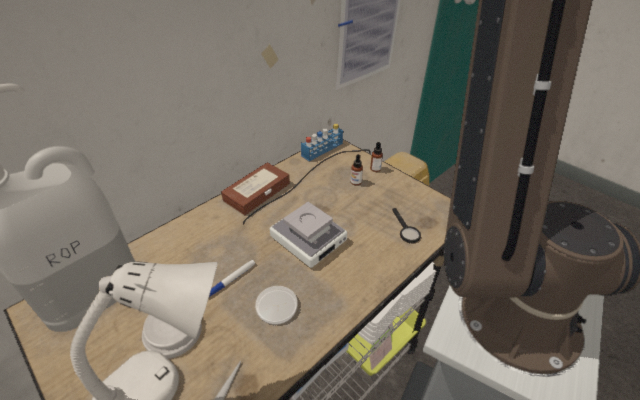

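View pics/top0.png

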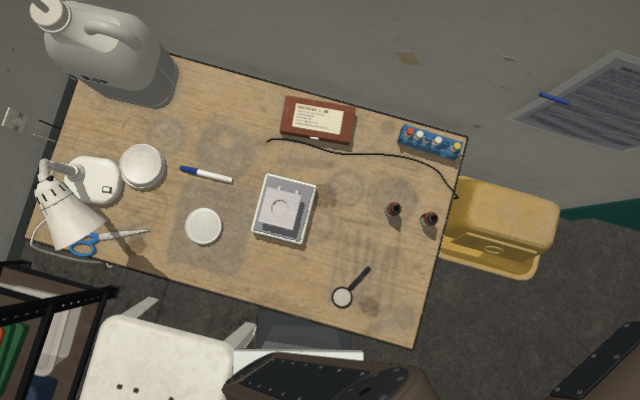

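The scene picture shows two bottles, at (357,170) and (376,157). In the top picture they are at (393,210) and (429,218). The left one, near (0.493,-0.22), is the target. The pan shows at about (281,208) in the top view. I'll enlarge the balance and the bottle next.

```bash
python3 - <<'E'
from h import *
np.set_printoptions(precision=4,suppress=True)
f=arm.grab_frame("top");g=arm.grab_frame("scene")
a=cv2.resize(f["color"][165:255,240:330],None,fx=6,fy=6,interpolation=cv2.INTER_CUBIC)[:, :]
b=cv2.resize(g["color"][195:270,262:352],None,fx=6,fy=6,interpolation=cv2.INTER_CUBIC)
cv2.imwrite("pics/crop.png",cv2.cvtColor(np.hstack([a[:540,:], np.zeros((540,0,3),np.uint8)]),cv2.COLOR_RGB2BGR))
cv2.imwrite("pics/crops.png",cv2.cvtColor(b,cv2.COLOR_RGB2BGR))
# bottle: fine checks in both views
for fr in(f,g):
  for d in arm.recognise("bottle_mid",fr)[:2]: print(d["conf"],world(fr,d["at"]))
print("teat top at z=.1:",pix2z(f,(393,208),.1), "proj of bottle foot/top", proj(f,[[.493,-.22,0],[.493,-.22,.1]]),proj(g,[[.493,-.22,0],[.493,-.22,.102]]))
c=cv2.resize(np.hstack([f["color"][190:230,375:415],g["color"][145:195,335:385][:40,:40],g["color"][155:195,340:380]]),None,fx=6,fy=6,interpolation=cv2.INTER_CUBIC)
cv2.imwrite("pics/bot.png",cv2.cvtColor(c,cv2.COLOR_RGB2BGR))
E
python3 -c "
import cv2,numpy as np
a=cv2.imread('pics/crop.png')
cv2.imwrite('pics/crop.png',a)"
```

```text
0.68 [ 0.4734 -0.3092  0.0599]
0.51 [ 0.4958 -0.2214  0.0623]
0.76 [ 0.4946 -0.2136  0.05  ]
0.57 [ 0.472  -0.3035  0.0499]
teat top at z=.1: [ 0.4952 -0.2173  0.1   ] proj of bottle foot/top [[387.9235 211.7958]
 [394.1684 208.9625]] [[356.9786 183.9678]
 [359.4095 155.7623]]
```

View pics/crop.png

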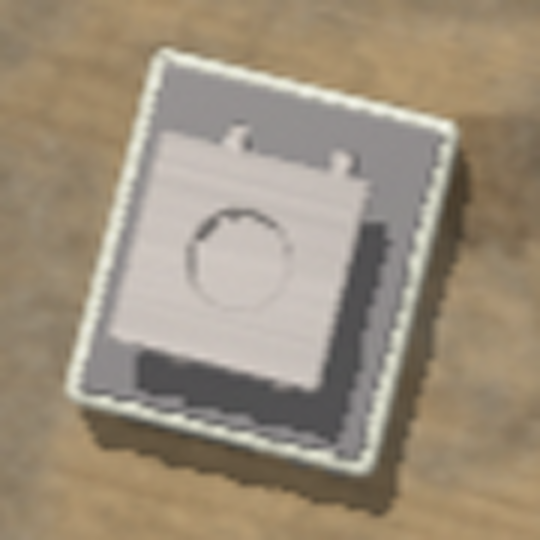

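View pics/crops.png

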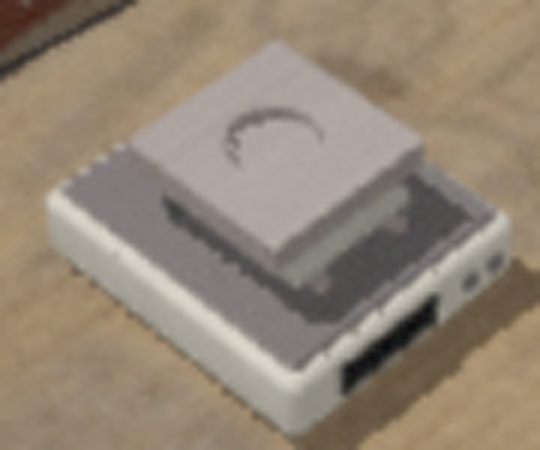

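View pics/bot.png

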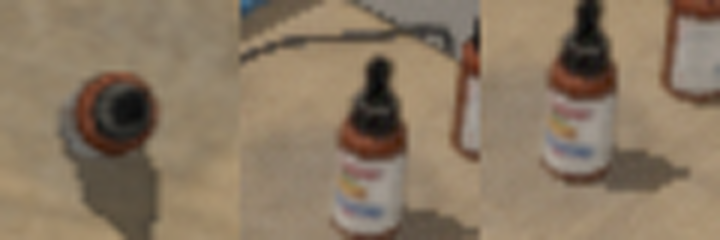

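The top crop has the pan corners at (165,130), (368,183), (318,390) and (110,335), with the well at (239,260). In the scene crop the pan diagonals cross near (278,149). The bottle's teat tip is at full-picture scene pixel (357.6,155) and top pixel (396,206.7).

Run:
```python
from h import *
np.set_printoptions(precision=4,suppress=True)
f=arm.grab_frame("top");g=arm.grab_frame("scene")
F=lambda x,y:(240+(x+.5)/6-.5,165+(y+.5)/6-.5)
G=lambda x,y:(262+(x+.5)/6-.5,195+(y+.5)/6-.5)
c=np.array([pix2z(f,F(*p),.084) for p in((165,130),(368,183),(318,390),(110,335))])
d=np.array([pix2z(g,G(*p),.084) for p in((278,40),(425,150),(278,258),(132,148))])
for k in(c,d):
  print(k.mean(0),np.linalg.norm(np.roll(k,-1,0)-k,axis=1),[np.degrees(np.arctan2(*(b-a)[1::-1])) for a,b in zip(k,np.roll(k,-1,0))])
print("well top",pix2z(f,F(239,260),.084),"well sc",pix2z(g,G(274,140),.084))
# balance housing corners in top at z=.044
k=np.array([pix2z(f,F(*p),.044) for p in((160,50),(460,125),(370,475),(68,400))]);print(k.mean(0),np.linalg.norm(np.roll(k,-1,0)-k,axis=1))
print("teat top",pix2z(f,(396.2,206.7),.1),pix2z(g,(357.6,155.5),.1))
print("collar top",pix2z(f,(395.1,207.4),.077)); print("shoulder top",pix2z(f,(394.2,208.4),.058))
# bottle foot in scene crop: bottom centre front at (577,178)->
print("foot sc front",pix2z(g,(340+97/6-.4,155+180/6-.4),0))
```

```text
[0.493  0.0468 0.084 ] [0.0825 0.0834 0.084  0.0832] [np.float64(-103.83533429733103), np.float64(167.4907130405521), np.float64(76.04791062540194), np.float64(-13.55736650879761)]
[0.4928 0.0501 0.084 ] [0.0879 0.0812 0.0833 0.0852] [np.float64(163.58801390787215), np.float64(76.38768723259673), np.float64(-13.853414355237533), np.float64(-100.57731956373016)]
well top [0.4927 0.0473 0.084 ] well sc [0.4962 0.048  0.084 ]
[0.4951 0.0397 0.044 ] [0.126  0.1462 0.1253 0.1466]
teat top [ 0.4983 -0.2247  0.1   ] [ 0.499  -0.2211  0.1   ]
collar top [ 0.4984 -0.2258  0.077 ]
shoulder top [ 0.4975 -0.2267  0.058 ]
foot sc front [ 0.4947 -0.2155  0.    ]
```

Both views agree to a few mm: well at about (0.493,0.048), bottle at about (0.497,-0.223). I'm moving above the bottle now. The fingers will close across the line to the second bottle.

>>> servo_tool(deltas=[[-1,-23.7,18.7,0,0,0,0],[-1,-23.7,18.7,0,0,0,0],[-1,-23.7,18.7,0,0,0,0],[-1,-23.7,18.7,0,0,0,0],[-1,-23.7,18.7,0,0,0,0],[-1,-23.7,18.7,0,0,0,0],[-1,-23.7,18.7,0,0,0,0],[-1,-23.7,18.7,0,0,0,0],[-1,-23.7,18.7,0,0,0,0],[-1,-23.7,18.7,0,0,0,0],[-1,-23.7,18.7,0,0,0,0],[-1,-23.7,18.7,0,0,0,0],[-1,-23.7,18.7,0,0,0,0],[-1,-23.7,18.7,0,0,0,0],[-1,-23.7,18.7,0,0,0,0],[-1,-23.7,18.7,0,0,0,0],[-1,-23.7,18.7,0,0,0,0],[-1,-23.7,18.7,0,0,0,0]])

```text
t: 2.3
eef_pos: [0.4977, -0.2211, 0.2269]
ee_rot: [-3.141, 0.001, -2.892]
force: [0.4, -0.7, 0.1]
width: 0.0875
gripper_force: 0.0
```

>>> servo_tool(deltas=[[-1,0,0,0,0,0,-5.9],[-1,0,0,0,0,0,-5.9],[-1,0,0,0,0,0,-5.9],[-1,0,0,0,0,0,-5.9],[-1,0,0,0,0,0,-5.9],[-1,0,0,0,0,0,-5.9],[-1,0,0,0,0,0,-5.9],[-1,0,0,0,0,0,-5.9],[-1,0,0,0,0,0,-5.9],[-1,0,0,0,0,0,-5.9],[-1,0,0,0,0,0,0],[-1,0,0,0,0,0,0]])

```text
t: 3.3
eef_pos: [0.497, -0.2224, 0.2267]
ee_rot: [-3.141, 0.0, -1.865]
force: [-0.2, 0.1, 0.9]
width: 0.0879
gripper_force: 0.0
```

>>> servo_tool(deltas=[[-1,0,0,16,0,0,0],[-1,0,0,16,0,0,0],[-1,0,0,16,0,0,0],[-1,0,0,16,0,0,0],[-1,0,0,16,0,0,0],[-1,0,0,16,0,0,0],[-1,0,0,16,0,0,0],[-1,0,0,16,0,0,0],[-1,0,0,16,0,0,0],[-1,0,0,16,0,0,0],[-1,0,0,12,0,0,0],[-1,0,0,8,0,0,0],[-1,0,0,3.7,0,0,0],[-1,0,0,0,0,0,0],[-1,0,0,0,0,0,0]])

```text
t: 4.55
eef_pos: [0.4973, -0.2225, 0.0433]
ee_rot: [-3.141, -0.0, -1.863]
force: [0.6, -0.2, 1.7]
width: 0.0877
gripper_force: 0.0
```

>>> servo_tool(deltas=[[0.0,0,0,0,0,0,0],[0.1,0,0,0,0,0,0],[0.2,0,0,0,0,0,0],[0.3,0,0,0,0,0,0],[0.4,0,0,0,0,0,0],[0.5,0,0,0,0,0,0],[0.6,0,0,0,0,0,0],[1,0,0,0,0,0,0],[1,0,0,0,0,0,0],[1,0,0,0,0,0,0],[1,0,0,0,0,0,0],[1,0,0,0,0,0,0]], squeeze=12)

```text
t: 5.55
eef_pos: [0.4971, -0.2224, 0.0429]
ee_rot: [-3.141, -0.0, -1.862]
force: [0.3, 0.8, -0.8]
width: 0.032
gripper_force: 11.9
```

>>> servo_tool(deltas=[[1,0,0,-3,0,0,0],[1,0,0,-7,0,0,0],[1,0,0,-12,0,0,0],[1,0,0,-12,0,0,0],[1,0,0,-12,0,0,0],[1,0,0,-12,0,0,0],[1,0,0,-12,0,0,0],[1,0,0,-12,0,0,0],[1,0,0,-12,0,0,0],[1,0,0,-12,0,0,0],[1,0,0,-12,0,0,0],[1,0,0,-8,0,0,0],[1,0,0,-4,0,0,0],[1,0,0,0,0,0,0]], squeeze=15)

```text
t: 6.72
eef_pos: [0.4974, -0.2225, 0.174]
ee_rot: [-3.14, 0.0, -1.862]
force: [-0.3, 0.2, -0.7]
width: 0.0316
gripper_force: 14.9
```

Run:
```python
from h import *
s=arm.get_state();print(s["eef_pos"],s["ee_rot"],s["force"],s["width"])
Rt=R.from_euler('xyz',s["ee_rot"]).as_matrix()
for w in([.493,.0475,s["eef_pos"][2]],):
  print("to well, tool mm",Rt.T@(np.array(w)-s["eef_pos"])*1e3)
g=arm.grab_frame("scene");f=arm.grab_frame("top")
p=s["eef_pos"];u=proj(g,[p])[0].astype(int);v=proj(f,[p])[0].astype(int);print(u,v)
z=lambda im,c:cv2.resize(im[max(c[1]-40,0):c[1]+40,c[0]-40:c[0]+40],None,fx=5,fy=5,interpolation=cv2.INTER_CUBIC)
cv2.imwrite("pics/held.png",cv2.cvtColor(np.hstack([z(g["color"],u),z(f["color"],v)]),cv2.COLOR_RGB2BGR))
```

```text
[ 0.49737777 -0.2224966   0.17395959] [-3.13988807e+00  2.89390376e-04 -1.86198570e+00] [-0.3298705   0.20875092 -0.71710839] 0.03159048894861523
to well, tool mm [-2.57373745e+02  8.17072763e+01 -6.47952794e-02]
[360 132] [400 204]
```

View pics/held.png

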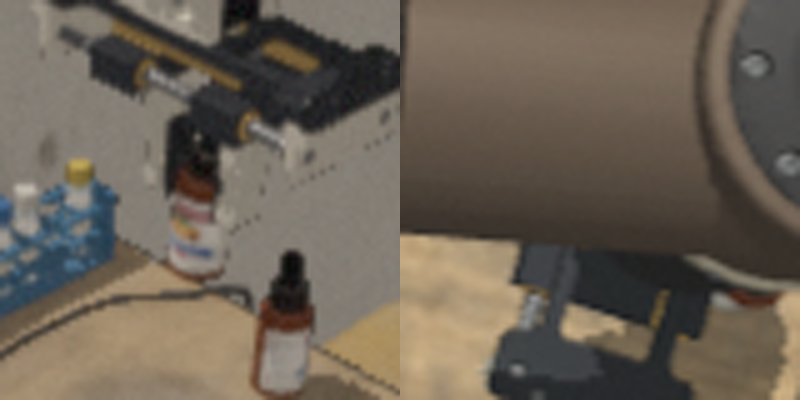

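The bottle is held upright: in the scene half its foot is at about (197,272). The arm hides the bottle in the top half. Carrying it over the well.

>>> servo_tool(deltas=[[1,-7,2.2,0,0,0,0],[1,-14,4.5,0,0,0,0],[1,-18,5.7,0,0,0,0],[1,-18,5.7,0,0,0,0],[1,-18,5.7,0,0,0,0],[1,-18,5.7,0,0,0,0],[1,-18,5.7,0,0,0,0],[1,-18,5.7,0,0,0,0],[1,-18,5.7,0,0,0,0],[1,-18,5.7,0,0,0,0],[1,-18,5.7,0,0,0,0],[1,-18,5.7,0,0,0,0],[1,-18,5.7,0,0,0,0],[1,-18,5.7,0,0,0,0],[1,-12,3.9,0,0,0,0],[1,-6,2.0,0,0,0,0],[1,-2.4,0.7,0,0,0,0],[1,0,0,0,0,0,0],[1,0,0,0,0,0,0]])

```text
t: 8.4
eef_pos: [0.4924, 0.0472, 0.1726]
ee_rot: [3.141, -0.0, -1.862]
force: [-0.1, 0.6, -0.0]
width: 0.0313
gripper_force: 14.9
```

>>> servo_tool(deltas=[[1,0,0,8,0,0,0],[1,0,0,10,0,0,0],[1,0,0,8,0,0,0],[1,0,0,5,0,0,0],[1,0,0,3,0,0,0],[1,0,0,0,0,0,0],[1,0,0,0,0,0,0]])

```text
t: 8.98
eef_pos: [0.4927, 0.0475, 0.1387]
ee_rot: [3.141, -0.0, -1.862]
force: [-0.1, -0.1, -0.0]
width: 0.0316
gripper_force: 14.9
```

Run:
```python
from h import *
s=arm.get_state();print(s["eef_pos"],s["ee_rot"],s["force"],s["moment"],s["width"])
g=arm.grab_frame("scene");f=arm.grab_frame("top")
np.save("g.npy",g["color"])
p=s["eef_pos"]; foot=p-[0,0,.043]
th=np.linspace(0,2*np.pi,73)
c=foot+np.c_[.0165*np.cos(th),.0165*np.sin(th),0*th]
w=np.array([.493,.048,.084])+np.c_[.0195*np.cos(th),.0195*np.sin(th),0*th]
print(proj(g,[foot]))
def draw(fr,x0,y0,ww,hh,k):
  im=cv2.resize(fr["color"][y0:y0+hh,x0:x0+ww],None,fx=k,fy=k,interpolation=cv2.INTER_CUBIC)
  raw=im.copy()
  for q,col in((c,(0,255,0)),(w,(255,0,0))):
    cv2.polylines(im,[(((proj(fr,q)-[x0,y0]+.5)*k)).astype(int)],True,col,1)
  return np.hstack([raw,im])
a=draw(g,278,180,60,85,6)
cv2.imwrite("pics/over.png",cv2.cvtColor(a,cv2.COLOR_RGB2BGR))
```

```text
[0.49267044 0.0474697  0.13870269] [ 3.14135094e+00 -4.22354764e-04 -1.86209848e+00] [-0.09287429 -0.14837961 -0.00698726] [ 0.04696279  0.0718352  -0.05108753] 0.03155612132607667
[[308.51961576 214.80021618]]
```

View pics/over.png

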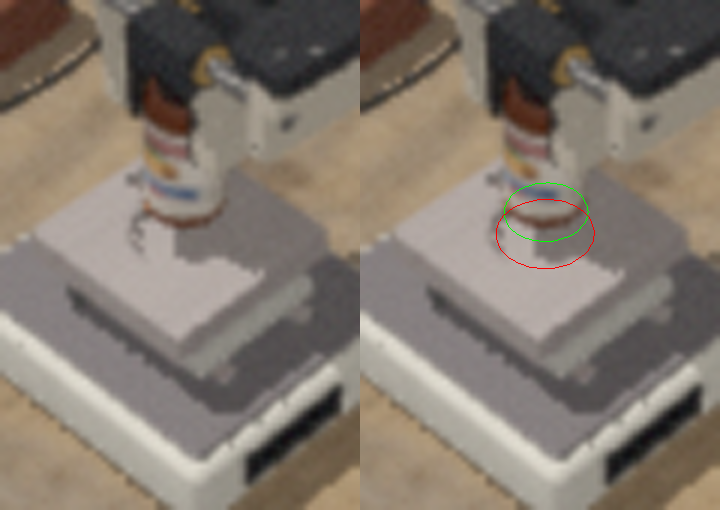

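In the overlay the bottle foot is centred at x≈184. The visible well rim runs from about x=129 to 227, so its centre is about 178, and the bottle is nearly over it. I'll shift slightly and lower gently.

>>> servo_tool(deltas=[[1,-1.2,0,3,0,0,0],[1,0,0,3,0,0,0],[1,0,0,2,0,0,0],[1,0,0,1,0,0,0],[1,0,0,1,0,0,0],[1,0,0,0.7,0,0,0],[1,0,0,0.7,0,0,0],[1,0,0,0.7,0,0,0],[1,0,0,0.7,0,0,0],[1,0,0,0.5,0,0,0],[1,0,0,0,0,0,0],[1,0,0,0,0,0,0]])

```text
t: 10.08
eef_pos: [0.493, 0.0487, 0.1256]
ee_rot: [-3.142, 0.0, -1.862]
force: [-0.4, -1.4, -0.5]
width: 0.0313
gripper_force: 14.9
```

Run:
```python
from h import *
s=arm.get_state();print(s["eef_pos"],s["ee_rot"],s["force"],s["moment"])
```

```text
[0.49298617 0.0487372  0.1255586 ] [-3.14157763e+00  7.81584430e-06 -1.86206161e+00] [-0.36451503 -1.36807458 -0.51837364] [0.04116846 0.09166614 0.00268751]
```

No upward force with the foot about 1.4 mm below the rim, so it is in the well. Lowering further.

>>> servo_tool(deltas=[[1,0,0,0.5,0,0,0],[1,0,0,0.5,0,0,0],[1,0,0,0.5,0,0,0],[1,0,0,0.5,0,0,0],[1,0,0,0,0,0,0],[1,0,0,0,0,0,0]])

```text
t: 10.58
eef_pos: [0.493, 0.0487, 0.1235]
ee_rot: [3.142, -0.0, -1.862]
force: [0.7, -0.9, -1.0]
width: 0.032
gripper_force: 14.9
```

It's inside with no wall force. I'll check the centring with small, light probes sideways.

>>> servo_tool(deltas=[[1,0.5,0,0,0,0,0],[1,0.5,0,0,0,0,0],[1,0.5,0,0,0,0,0],[1,0,0,0,0,0,0]])

```text
t: 10.92
eef_pos: [0.4926, 0.0473, 0.1236]
ee_rot: [-3.141, 0.0, -1.862]
force: [0.4, -0.6, -0.2]
width: 0.0321
gripper_force: 14.8
```

>>> servo_tool(deltas=[[1,-1,0,0,0,0,0],[1,-1,0,0,0,0,0],[1,-0.5,0,0,0,0,0],[1,-0.5,0,0,0,0,0],[1,0,0,0,0,0,0]])

```text
t: 11.33
eef_pos: [0.4935, 0.0503, 0.1235]
ee_rot: [3.142, -0.0, -1.862]
force: [-0.1, 0.5, -1.2]
width: 0.0318
gripper_force: 14.9
```

>>> servo_tool(deltas=[[1,0.8,0,0,0,0,0],[1,0.7,0.5,0,0,0,0],[1,0,0.5,0,0,0,0],[1,0,0.5,0,0,0,0],[1,0,0,0,0,0,0]])

```text
t: 11.75
eef_pos: [0.4915, 0.0492, 0.1236]
ee_rot: [-3.142, 0.0, -1.862]
force: [-0.1, -0.0, -0.1]
width: 0.0317
gripper_force: 14.9
```

>>> servo_tool(deltas=[[1,0,-1,0,0,0,0],[1,0,-1,0,0,0,0],[1,0,-0.5,0,0,0,0],[1,0,-0.5,0,0,0,0],[1,0,0,0,0,0,0]])

```text
t: 12.17
eef_pos: [0.4945, 0.0483, 0.1235]
ee_rot: [3.141, -0.0, -1.862]
force: [-0.3, -0.0, -0.8]
width: 0.0318
gripper_force: 14.8
```

It moves freely ±1.5 mm both ways, so it's centred. Back to the middle and down to the floor.

>>> servo_tool(deltas=[[1,0,0.8,0,0,0,0],[1,0,0.7,0,0,0,0],[1,0,0,0.5,0,0,0],[1,0,0,0.5,0,0,0],[1,0,0,0.5,0,0,0],[1,0,0,0.5,0,0,0],[1,0,0,0.3,0,0,0],[1,0,0,0,0,0,0],[1,0,0,0,0,0,0]])

```text
t: 12.92
eef_pos: [0.493, 0.0487, 0.1212]
ee_rot: [3.142, -0.0, -1.862]
force: [0.5, 0.6, 0.3]
width: 0.0317
gripper_force: 14.9
```

>>> servo_tool(deltas=[[1,0,0,0.4,0,0,0],[1,0,0,0.4,0,0,0],[1,0,0,0,0,0,0],[1,0,0,0,0,0,0]])

```text
t: 13.25
eef_pos: [0.4931, 0.0488, 0.1205]
ee_rot: [-3.141, 0.0, -1.862]
force: [0.6, -0.2, 0.2]
width: 0.0316
gripper_force: 14.9
```

>>> servo_tool(deltas=[[1,0,0,0.4,0,0,0],[1,0,0,0.4,0,0,0],[1,0,0,0,0,0,0],[1,0,0,0,0,0,0]])

```text
t: 13.58
eef_pos: [0.4931, 0.0488, 0.1198]
ee_rot: [-3.141, 0.0, -1.862]
force: [-0.1, 0.4, 0.8]
width: 0.0317
gripper_force: 14.9
```

Run:
```python
from h import *
for i in range(4):
  arm.grab_frame("scene");s=arm.get_state();print(s["eef_pos"],s["force"],s["moment"])
```

```text
[0.49313454 0.04879113 0.11979941] [-0.31425475 -0.48854861  1.07027469] [ 0.01932727  0.18148212 -0.00311621]
[0.49311758 0.04878267 0.11979914] [-0.89570214  0.39418616  2.09359958] [0.08442142 0.10597451 0.01635641]
[0.49308411 0.04875115 0.11977659] [-0.13442709  0.13111731  2.28807825] [0.02921905 0.19322117 0.00285367]
[0.49311621 0.04877011 0.11978151] [-0.38231827  0.00559558  1.37959072] [ 0.03391974  0.14821275 -0.05164448]
```

Steady upward contact of about 2 N at the floor height. Releasing, then withdrawing.

>>> servo_tool(deltas=[[0.25,0,0,0,0,0,0],[0.2,0,0,0,0,0,0],[0.15,0,0,0,0,0,0],[0.1,0,0,0,0,0,0],[0,0,0,0,0,0,0],[-0.2,0,0,0,0,0,0],[-0.5,0,0,0,0,0,0],[-1,0,0,0,0,0,0],[-1,0,0,0,0,0,0],[-1,0,0,0,0,0,0],[-1,0,0,0,0,0,0],[-1,0,0,0,0,0,0],[-1,0,0,0,0,0,0]])

```text
t: 14.87
eef_pos: [0.493, 0.0488, 0.1197]
ee_rot: [-3.142, 0.0, -1.862]
force: [0.1, 0.3, -0.3]
width: 0.0867
gripper_force: 0.0
```

>>> servo_tool(deltas=[[-1,0,0,-4,0,0,0],[-1,0,0,-8,0,0,0],[-1,0,0,-12,0,0,0],[-1,0,0,-12,0,0,0],[-1,0,0,-12,0,0,0],[-1,0,0,-12,0,0,0],[-1,0,0,-12,0,0,0],[-1,0,0,-12,0,0,0],[-1,0,0,-12,0,0,0],[-1,0,0,-12,0,0,0],[-1,0,0,-10,0,0,0],[-1,0,0,-4,0,0,0],[-1,0,0,0,0,0,0]])

```text
t: 15.95
eef_pos: [0.4935, 0.0489, 0.243]
ee_rot: [-3.14, 0.001, -1.862]
force: [1.4, -0.4, 0.4]
width: 0.0874
gripper_force: 0.0
```

Run:
```python
from h import *
s=arm.get_state();print(s["eef_pos"],s["force"],s["width"])
g=arm.grab_frame("scene")
for q in("bottle_mid","dish","marker"):
  for d in arm.recognise(q,g)[:2]: print(q,d["conf"],world(g,d["at"]))
cv2.imwrite("pics/fin.png",cv2.cvtColor(cv2.resize(g["color"][165:265,258:358],None,fx=5,fy=5,interpolation=cv2.INTER_CUBIC),cv2.COLOR_RGB2BGR))
```

```text
[0.49350176 0.04894    0.24299426] [ 1.36465378 -0.42931693  0.40778121] 0.08743356680291621
bottle_mid 0.56 [ 0.4734369  -0.30214725  0.05035842]
dish 0.66 [0.45060588 0.24719536 0.01422953]
marker 0.54 [0.58069789 0.23977826 0.01586218]
```

View pics/fin.png

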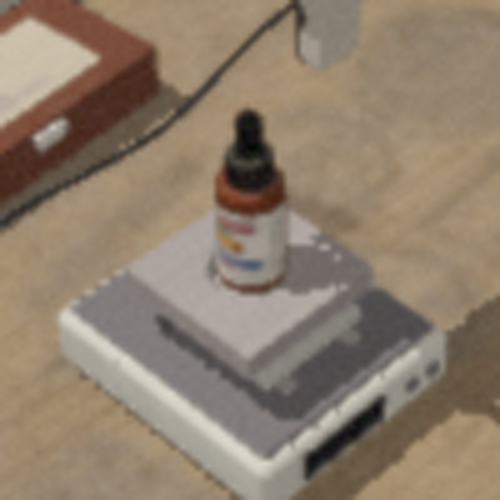

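The bottle stands upright in the well, foot at about (250,285) in the crop. The gripper is clear, and the dish and marker haven't moved.

```bash
python3 -c "
from station import arm
print(arm.job_done())"
```

```text
the job is handed in; nothing more can be done
None
```

The dropper bottle stands upright on the floor of the balance well, centred to within about 1.5 mm; the gripper is clear, the dish and marker are unmoved, and the job is handed in.

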